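# Pry the stuck lid off its fit on a pastel case

### The arm

A 6-joint arm with a two-finger parallel gripper is mounted at the origin on the work surface. World frame = base frame: x ahead of the robot, y to its left, z up, the work surface at z = 0. Lengths are in mm, angles in degrees, forces in N, time in s.
With the tool pointing down it reaches from about 300 to 850 mm from the base axis. Payload 4.2 kg.
Tool frame: the origin (TCP) lies at the very end of the fingers, on their centre line; the grasp point (between the pads) lies 19 mm behind it; z points along the fingers, y is the line along which they close (so a half turn about z gives the same grasp; the last joint's range is limited). The gripper opens to 91 mm and grips with 3 to 60 N. Pads are 32 mm wide; open, the fingers measure 118 mm over their backs; the gripper's body (76 mm by 178 mm) begins 60 mm behind the grasp point.
Start: joints at [64.572, 18.312, 89.639, -0, 72.044, -1.146], TCP at [236.46, 524.147, 213.976] pointing down, gripper open.
Joint ranges: [-177.97, 177.97], [-48.28, 115.42], [12.27, 149.76], [-77.06, 257.06], [2.81, 150.46], [-146.56, 146.56]. Speed limits (degrees/s): [147.25, 147.25, 180, 180, 180, 180].

### API

Orientations are given as [roll, pitch, yaw] about the fixed x, y, z axes, in that order (R = Rz(yaw) Ry(pitch) Rx(roll)).
In Python, from workcell import env, eyes gives the robot as it stands.
- The arm moves only by the tool send_rows, never from a script. Its argument "targets" is text: rows parted by semicolons, each of 7 numbers parted by spaces: the shift along the tool's x, y, z in m, then the turn, a rotation vector about the tool's x, y, z in degrees, then the opening in per cent of the stroke, from 0 (shut) to 100 (fully open). A call has 1 to 12 rows; each row is the pose to reach, as a shift and turn from the pose commanded when the call began, along the tool's axes at that moment; what a row does not reach only later rows make up. A row lasts 1/12 s, in which the tool goes at most 41.7 mm and 7.16 degrees, less where a joint would pass 70% of its speed; a pose out of reach is approached as far as the arm can. A call with a gripper value outside its range is refused whole. The fingers move at their own pace and stop on an object; "grip_force" is the grip in N (left out, the last holds). Time passes only in rows, so rows that repeat a pose let the fingers close. It gives the time, the measured TCP pose, the force, the opening and the grip force at its end, in the units of the state.
- env.state(): the state, without advancing time (a new reading comes with each control period).
- eyes.grab_frame(name): name is "scene" or "top"; returns a dict with "image" (384x512x3 uint8, blue, green, red), "fovy" (degrees; the focal length in pixels is half the picture's height over the tangent of half this angle, whatever the lens; pixels are square), "cx", "cy" (the principal point, pixels), "D" ([k1, k2, p1, p2, k3] as OpenCV has them; the pictures are not rectified), "eye" and "attitude" of the camera in the world. Camera axes: x right, y up, looking along -z (the intrinsics and any distortion apply to the point x, -y, -z); pixel columns grow to the right and rows downward; lengths in mm; the calibration is good to about 2 mm. A picture is of the moment at which its call begins. There is no depth.
- env.job_done(): hands the job in; it is judged then, once.
The state is a dict: "time_s": time; "qpos": joint angles; "qvel": joint speeds; "effort": joint torques, N m; "ee_pos": TCP position; "ee_rot": TCP orientation; "force": force on the tool from outside, world axes, zero at the start; "torque": the same for the moment, N m; "gripper_width": finger opening in mm; "gripper_force": force on a finger pad.
Only numpy, scipy, OpenCV 4.12 (cv2) and the standard library are available. Lean on these libraries where they do the work, as an engineer would, in place of code of your own. Each camera call takes 0.05 s, during which the arm holds its last target. There are 200 camera calls.

### The job

The press-fit lid of the pastel case is stuck: pick up the orange wedge and push its tips into the end seams, working the two ends in turn a little at a time, until both ends of the lid stand about 12 mm (at least 10 mm) up from shut and level with each other. Never let one end get more than 8 mm higher than the other, touch the lid with nothing but the wedge, and leave the other things on the desk where they are. When the lid is free, lay the wedge back flat on the round cork mat, well inside its rim.

Things in the scene. Friction and masses are not known exactly. Their poses are not given: they have to be found in the camera images.
- case: Lower half of the pastel case, green wood, 140 (x) by 200 (y) mm, fixed to the desk. Origin: centre of its underside, on the desk; its y axis points to the left end. At each end (y = +100 and -100 mm) a flat ledge, 54 mm deep and 34 mm above the desk, lies under the lid; between them is a slot, 6 mm high when shut, open only at the two ends, over the full 140 mm
- lid_left (a point): Point on the lid's under edge at the left end, 96 mm from the case's middle, 40 mm above the desk when shut; its height above 40 mm is that end's lift. Both lips of the slot are bevelled over the outermost 4 mm: the mouth is 18 mm high at the very end (28 to 46 mm above the desk), the straight slot starts at this point. Either end may start up to 1.5 mm up
- lid_right (a point): The same point of the lid at the right end (96 mm the other way), 40 mm above the desk when shut; its height above 40 mm is the lift of the right end. Bevels as at the left end
- lid_top (a point): Centre of the lid's top face, 56 mm above the desk when shut; its z axis is the lid's normal. The lid is a brown wooden frame 140 by 200 by 16 mm with a clear pane and brass corners. It fits tightly: prying up one end (about 7 N) raises that end only, the lid turning about the other end, and it stays where it is left
- wedge_mid (a point): Middle of the double-ended orange plastic wedge (80 g), 22.5 mm above its flat underside. 140 mm long (its x), 24 mm wide (y) throughout. In the middle a grip block 30 long, 24 wide, 45 mm high; on each side of it a 55 mm blade tapers straight from 20 mm thick at the block to 2.5 mm at the tip (70 mm from the middle), sloping on top, flat below. Use either tip
- mat: Round cork mat, 170 mm in diameter, 4 mm thick, fixed to the desk; origin at the centre of its underside. The wedge starts on it
- scraps: Clear plastic tray of pastel scraps, 110 by 130 by 20 mm, loose; leave alone. Origin under its centre
- pot: Round jar with a blue cap, 60 mm in diameter, 65 mm high, loose; leave alone. Origin under its centre
- glasses_case: Black spectacle case, 60 by 150 by 34 mm, loose; leave alone. Origin under its centre
Mind the look-alikes: they are no part of the job. Of the things shaped like the part that bears wedge_mid, the orange one is meant.

How it is judged:
By the outcome, as a careful person would: the job done as asked, in the order asked, and still so for the second after the job is handed in, with the robot touching nothing.
It also fails if it takes over 72 s, if anything falls off the work surface, if the arm or the gripper's body presses on something with over 40 N, if the wrist force passes 120 N, or if a joint passes its speed limit or range.

## Working session

There is one attempt and no reset: what is moved stays moved. The work goes in short steps, Python scripts to look and compute and a tool call to move; the robot and the scene stay as the last step left them, time stands still between calls to the robot, and variables do not carry over. Pictures are saved under pics/ and viewed, at most 10 in all, crops included, and the job is handed in when it is done.

Besides the shell and the picture viewer there is one more tool, called after "Request:" by a JSON object that holds its "api" and its "payload". send_rows: Moves the arm, as the interface text tells. Its arguments: {"type":"object","properties":{"targets":{"type":"string"},"grip_force":{"type":"number"}},"required":["targets"]}

```bash
mkdir -p pics; ls; cat > h.py <<'E'
import numpy as np, cv2
from scipy.spatial.transform import Rotation as R
from workcell import env, eyes
def grab(n): return eyes.grab_frame(n)
def KD(f):
    h,w=f["image"].shape[:2]; F=h/2/np.tan(np.radians(f["fovy"])/2)
    return np.array([[F,0,f["cx"]],[0,F,f["cy"]],[0,0,1.]]),np.array(f["D"],float)
def rot(f):
    a=np.array(f["attitude"],float)
    return a if a.shape==(3,3) else R.from_euler('xyz',a,degrees=True).as_matrix()
def rays(f,px):
    K,D=KD(f); p=cv2.undistortPoints(np.array(px,float).reshape(-1,1,2),K,D).reshape(-1,2)
    return np.c_[p[:,0],-p[:,1],-np.ones(len(p))]@rot(f).T
def onz(f,px,z):
    d=rays(f,px); e=np.array(f["eye"],float); return e+d*((z-e[2])/d[:,2])[:,None]
def proj(f,P):
    c=(np.array(P,float).reshape(-1,3)-np.array(f["eye"]))@rot(f); K,D=KD(f)
    return cv2.projectPoints(c*[1,-1,-1],np.zeros(3),np.zeros(3),K,D)[0].reshape(-1,2)
E
python3 - <<'E'
from h import *
a=grab("scene");b=grab("top")
for f in (a,b): print({k:v for k,v in f.items() if k!="image"})
cv2.imwrite("pics/s0.png",a["image"]);cv2.imwrite("pics/t0.png",b["image"])
print(env.state())
E
```

```text
pics
{'fovy': 45.070102510415786, 'cx': 264.1977334387554, 'cy': 189.342093884985, 'D': array([-0.00936656,  0.        ,  0.        ,  0.        ,  0.        ]), 'eye': array([1276.0577129 , -132.96584427,  743.73074061]), 'attitude': array([46.09125787,  0.08512356, 80.34558791])}
{'fovy': 46.68250723535773, 'cx': 256.58131747953837, 'cy': 187.6188833175129, 'D': array([-0.03825028,  0.        ,  0.        ,  0.        ,  0.        ]), 'eye': array([ 414.45033755,   12.22759991, 1293.04577351]), 'attitude': array([  7.63370917,  -0.69141065, -89.50454286])}
{'time_s': 0.1, 'qpos': array([ 6.45736303e+01,  1.83470729e+01,  8.96992893e+01,  2.66436969e-05,
        7.20450955e+01, -1.14581879e+00]), 'qvel': array([ 0.01954677, -0.18247242, -0.2279051 ,  0.02070307,  0.01100606,
       -0.03362332]), 'effort': array([-1.43682704e-03, -4.13333917e+01, -2.32506573e+01,  7.27311848e-02,
        4.21538064e-02, -6.57496525e-05]), 'ee_pos': array([236.24408521, 523.72346411, 213.21430024]), 'ee_rot': array([-1.79908561e+02, -1.85420260e-03,  1.55719439e+02]), 'force': array([-0.51065186, -0.7984686 ,  0.63972207]), 'torque': array([0.03582946, 0.04622649, 0.02291918]), 'gripper_force': 0.0, 'gripper_width': 91.09128337928473}
```

View pics/s0.png

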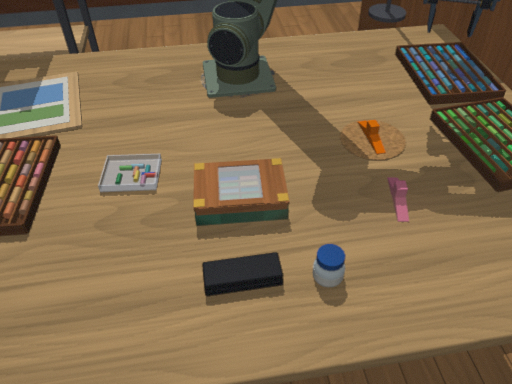

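View pics/t0.png

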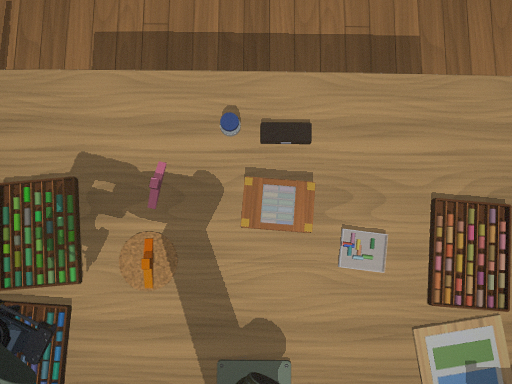

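The top view shows the case lid at about (278,204), the orange wedge at about (148,262) on the mat, and a pink look-alike at (157,185). The scene view shows the orange wedge at (372,135) and the lid at (240,190). The next step is to localise them by colour.

```bash
cat > loc.py <<'E'
from h import *
b=grab("top"); im=b["image"]; hsv=cv2.cvtColor(im,cv2.COLOR_BGR2HSV)
def blob(m,roi):
    x0,y0,x1,y1=roi; z=np.zeros(m.shape,np.uint8); z[y0:y1,x0:x1]=m[y0:y1,x0:x1]
    c=max(cv2.findContours(z,cv2.RETR_EXTERNAL,cv2.CHAIN_APPROX_NONE)[0],key=cv2.contourArea)
    return c.reshape(-1,2)
# orange wedge: saturated orange
m=((hsv[...,0]>=4)&(hsv[...,0]<=17)&(hsv[...,1]>215)).astype(np.uint8)*255
c=blob(m,(115,225,185,300)); r=cv2.minAreaRect(c.astype(np.float32)); print("wedge px",r,len(c))
o=cv2.boxPoints(r); w=onz(b,o,16); print("wedge corners z16",w.round(1).tolist(),w.mean(0))
r2=cv2.minAreaRect(w[:,:2].astype(np.float32)); print(r2)
# brass corners
m2=((hsv[...,0]>=20)&(hsv[...,0]<=28)&(hsv[...,1]>170)&(hsv[...,2]>120)).astype(np.uint8)*255
for roi in [(235,170,260,195),(300,170,322,197),(235,212,260,235),(298,215,322,240)]:
    try:
        k=blob(m2,roi); q=cv2.minAreaRect(k.astype(np.float32)); print("brass",q, onz(b,[q[0]],56).round(1))
    except Exception as e: print(e)
k=cv2.resize(im[165:300,110:325],None,fx=3.7,fy=3.7,interpolation=cv2.INTER_CUBIC); cv2.imwrite("pics/c1.png",k)
for p in [(148,250),(146,262),(150,280),(246,182),(280,181)]: print(p,hsv[p[1],p[0]])
# mat
mt=onz(b,[(120,262),(177,262),(148,232),(148,290)],4); print("mat edge guess",mt.round(0).tolist())
E
python3 loc.py
```

```text
wedge px ((146.99998474121094, 263.0), (47.99999237060547, 9.999998092651367), 90.0) 121
wedge corners z16 [[434.6, 323.8, 16.0], [434.9, 295.2, 16.0], [300.5, 290.3, 16.0], [300.1, 318.5, 16.0]] [367.5110188  306.93492195  16.        ]
((367.5152282714844, 307.0254211425781), (135.24180603027344, 28.555265426635742), 2.106050491333008)
brass ((250.5, 183.5), (1.0, 1.0), 90.0) [[591.9  15.9  56. ]]
brass ((308.0, 189.0), (0.0, 0.0), 0.0) [[ 578.  -145.8   56. ]]
brass ((242.5, 224.5), (1.0, 3.0), 90.0) [[476.8  36.9  56. ]]
brass ((308.20587158203125, 226.67649841308594), (5.5783185958862305, 4.123105525970459), 14.03624439239502) [[ 472.4 -145.7   56. ]]
(148, 250) [ 14 241 181]
(146, 262) [ 16 235 180]
(150, 280) [ 17 216 183]
(246, 182) [ 21 178 172]
(280, 181) [ 13 149 142]
mat edge guess [[369.0, 387.0, 4.0], [370.0, 224.0, 4.0], [455.0, 310.0, 4.0], [291.0, 304.0, 4.0]]
```

View pics/c1.png

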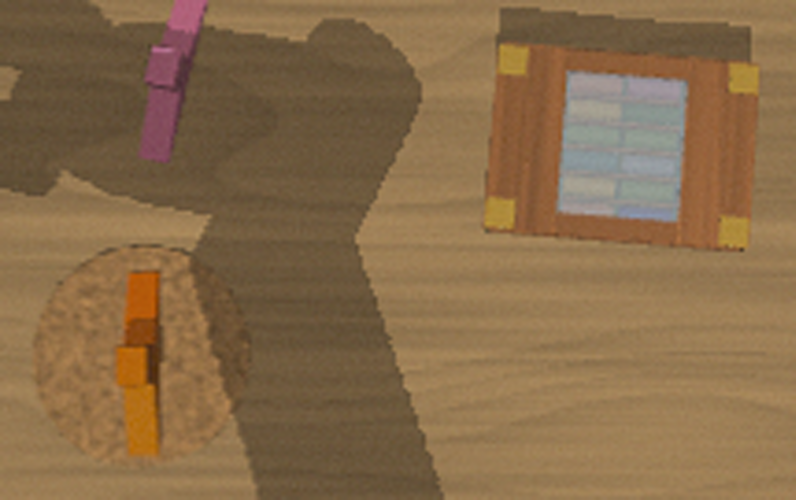

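The crop shows the lid corners at about (500,44), (759,63), (744,250) and (485,232). The wedge tips run from x=127 to 159 at rows 271 and 455, and the block top spans (117–152, 346–386). The mat spans x 34–250 and y 244–462.

```bash
python3 - <<'E'
from h import *
b=grab("top"); a=grab("scene")
t=lambda P:[(110+(x+.5)/3.7-.5,165+(y+.5)/3.7-.5) for x,y in P]
L=onz(b,t([(500,44),(759,63),(744,249),(485,231)]),56); print("lid",L.round(1).tolist(),L.mean(0).round(1))
u=(L[0]+L[3]-L[1]-L[2])/2; v=(L[0]+L[1]-L[2]-L[3])/2
print("len",np.hypot(*u[:2]),"wid",np.hypot(*v[:2]),"yaw(y axis)",np.degrees(np.arctan2(-u[0],u[1])),np.degrees(np.arctan2(v[1],v[0])))
F=onz(b,t([(127,271),(159,271)]),6.5);N=onz(b,t([(128,455),(159,455)]),5)
print("tips",F.round(1).tolist(),N.round(1).tolist(),"mid",((F.mean(0)+N.mean(0))/2).round(1))
d=F.mean(0)-N.mean(0);print("len",np.hypot(*d[:2]),"yaw",np.degrees(np.arctan2(d[1],d[0])))
B=onz(b,t([(117,346),(152,346),(152,386),(117,386)]),49);print("block",B.round(1).tolist(),B.mean(0).round(1))
M=onz(b,t([(34,353),(250,353),(142,244),(142,462)]),4);print("mat",M.round(1).tolist(),(M[0,1]+M[1,1])/2,(M[2,0]+M[3,0])/2)
# scene camera cross-check
hs=cv2.cvtColor(a["image"],cv2.COLOR_BGR2HSV)
m=((hs[...,0]>=3)&(hs[...,0]<=14)&(hs[...,1]>215)).astype(np.uint8)*255;m[:, :345]=0;m[:100]=0;m[170:]=0;m[:,420:]=0
x,y,w,h=cv2.boundingRect(m);print("scene wedge bbox",x,y,w,h)
for c in [(367,307,49)]: print(proj(a,[c]),proj(b,[c]))
im=cv2.resize(a["image"][105:235,180:420],None,fx=3.3,fy=3.3,interpolation=cv2.INTER_CUBIC)
k=L.mean(0);cv2.imwrite("pics/c2.png",im)
print(proj(a,L).round(1).tolist())
E
```

```text
lid [[611.5, 32.2, 56.0], [599.0, -165.0, 56.0], [457.9, -152.6, 56.0], [469.6, 41.8, 56.0]] [534.5 -60.9  56. ]
len 196.1755217879599 wid 141.959456383452 yaw(y axis) -3.54786929547117 -4.4393681930070255
tips [[438.0, 320.6, 6.5], [438.3, 295.7, 6.5]] [[297.5, 314.7, 5.0], [297.8, 290.9, 5.0]] mid [367.9 305.5   5.8]
len 140.5558476551295 yaw 2.1804261680054795
block [[381.4, 315.7, 49.0], [381.7, 289.5, 49.0], [352.2, 288.4, 49.0], [351.9, 314.5, 49.0]] [366.8 302.   49. ]
mat [[374.1, 390.8, 4.0], [376.0, 223.5, 4.0], [459.1, 310.3, 4.0], [292.3, 304.0, 4.0]] 307.15237587532636 375.68750248150576
scene wedge bbox 358 120 27 34
[[374.79300092 121.77751239]] [[144.18564833 263.45531842]]
[[289.2, 199.8], [194.3, 207.0], [196.1, 162.4], [280.6, 156.4]]
```

View pics/c2.png

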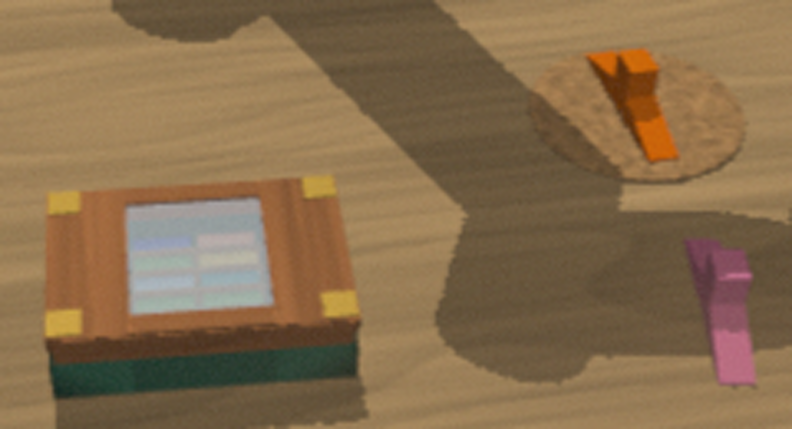

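The scene crop agrees with the top view: wedge on the mat at (630,100), lid shut. I'll write a move calculator, then approach the wedge.

```bash
cat > mv.py <<'E'
from h import *
def mv(cur,*tg):
    """cur,tg: (x,y,z,yaw) tool-down poses in mm/deg -> tool shift (m) and turn about tool z (deg)"""
    R0=R.from_euler('xyz',[180,0,cur[3]],degrees=True)
    for t in tg:
        d=R0.inv().apply(np.array(t[:3])-np.array(cur[:3]))/1000
        print(t,"->",d.round(4).tolist(),"turn z",round(-(t[3]-cur[3]),2))
E
python3 - <<'E'
from mv import *
mv((236.46,524.15,213.98,155.72),(367.5,304.5,100,182.2),(367.5,304.5,12,182.2))
E
```

```text
(367.5, 304.5, 100, 182.2) -> [-0.2098, -0.1463, 0.114] turn z -26.48
(367.5, 304.5, 12, 182.2) -> [-0.2098, -0.1463, 0.202] turn z -26.48
```

Request:
{"api": "send_rows", "payload": {"targets": "-0.2098 -0.1463 0.114 0 0 -26.48 100;-0.2098 -0.1463 0.114 0 0 -26.48 100;-0.2098 -0.1463 0.114 0 0 -26.48 100;-0.2098 -0.1463 0.114 0 0 -26.48 100;-0.2098 -0.1463 0.114 0 0 -26.48 100;-0.2098 -0.1463 0.114 0 0 -26.48 100;-0.2098 -0.1463 0.114 0 0 -26.48 100;-0.2098 -0.1463 0.114 0 0 -26.48 100;-0.2098 -0.1463 0.114 0 0 -26.48 100;-0.2098 -0.1463 0.114 0 0 -26.48 100"}}

```text
time_s: 1.08
ee_pos: [367.9, 305.2, 100.4]
ee_rot: [179.9, 0.0, -177.8]
force: [0.1, -0.1, -0.7]
gripper_width: 91.1
gripper_force: 0.0
```

Request:
{"api": "send_rows", "payload": {"targets": "0 0 0.03 0 0 0 100;0 0 0.06 0 0 0 100;0 0 0.08 0 0 0 100;0 0 0.088 0 0 0 100;0 0 0.088 0 0 0 100;0 0 0.088 0 0 0 100"}}

```text
time_s: 1.58
ee_pos: [367.8, 305.8, 12.6]
ee_rot: [179.9, 0.1, -177.7]
force: [0.1, 0.5, 0.5]
gripper_width: 91.4
gripper_force: 0.0
```

Request:
{"api": "send_rows", "payload": {"targets": "0 0 0 0 0 0 0;0 0 0 0 0 0 0;0 0 0 0 0 0 0;0 0 0 0 0 0 0;0 0 0 0 0 0 0;0 0 0 0 0 0 0;0 0 0 0 0 0 0;0 0 0 0 0 0 0;0 0 0 0 0 0 0;0 0 0 0 0 0 0", "grip_force": 50}}

```text
time_s: 2.42
ee_pos: [367.5, 304.5, 11.9]
ee_rot: [-180.0, -0.0, -177.8]
force: [-0.3, 0.1, -0.5]
gripper_width: 27.3
gripper_force: 0.0
```

```bash
python3 - <<'E'
from mv import *
cur=(367.5,304.5,12,182.2)
c=np.array([534.5,-60.9]);a=np.radians(86);u=np.array([np.cos(a),np.sin(a)])
P=lambda s,z:(*(c+s*u).round(2),z,86.)
print(env.state())
mv(cur,(367.5,304.5,120,182.2),P(190,120))
mv(P(190,120),P(190,43),P(175,43))
E
```

```text
{'time_s': 2.4167, 'qpos': array([ 3.82583951e+01,  2.29813296e+01,  1.17468318e+02,  4.16586683e-03,
        3.95570261e+01, -5.39367417e+01]), 'qvel': array([ 0.0318769 ,  0.11335255, -0.12556902,  0.11761596, -0.0356817 ,
        0.00670446]), 'effort': array([-3.17847269e-03, -3.70378590e+01, -1.46373439e+01,  1.04106398e-02,
        8.44105566e-02,  1.96720389e-04]), 'ee_pos': array([367.51228769, 304.47590554,  11.88761719]), 'ee_rot': array([-1.79998216e+02, -6.95628065e-03, -1.77808075e+02]), 'force': array([-0.28806688,  0.09773156, -0.5257524 ]), 'torque': array([ 0.06939345, -0.01092082, -0.02428379]), 'gripper_force': 0.0, 'gripper_width': 27.31087770774045}
(367.5, 304.5, 120, 182.2) -> [0.0, 0.0, -0.108] turn z -0.0
(np.float64(547.75), np.float64(128.64), 120, 86.0) -> [-0.1734, -0.1826, -0.108] turn z 96.2
(np.float64(547.75), np.float64(128.64), 43, 86.0) -> [0.0, -0.0, 0.077] turn z -0.0
(np.float64(546.71), np.float64(113.67), 43, 86.0) -> [-0.015, 0.0, 0.077] turn z -0.0
```

Request:
{"api": "send_rows", "payload": {"targets": "0 0 0 0 0 0 0;0 0 0 0 0 0 0;0 0 0 0 0 0 0;0 0 0 0 0 0 0;0 0 0 0 0 0 0;0 0 -0.04 0 0 0 0;0 0 -0.08 0 0 0 0;0 0 -0.108 0 0 0 0;0 0 -0.108 0 0 0 0"}}

```text
time_s: 3.17
ee_pos: [370.7, 307.1, 125.5]
ee_rot: [179.6, 0.6, -177.8]
force: [0.4, 0.8, -0.8]
gripper_width: 23.6
gripper_force: 50.0
```

Request:
{"api": "send_rows", "payload": {"targets": "-0.1734 -0.1826 0 0 0 96.2 0;-0.1734 -0.1826 0 0 0 96.2 0;-0.1734 -0.1826 0 0 0 96.2 0;-0.1734 -0.1826 0 0 0 96.2 0;-0.1734 -0.1826 0 0 0 96.2 0;-0.1734 -0.1826 0 0 0 96.2 0;-0.1734 -0.1826 0 0 0 96.2 0;-0.1734 -0.1826 0 0 0 96.2 0;-0.1734 -0.1826 0 0 0 96.2 0;-0.1734 -0.1826 0 0 0 96.2 0;-0.1734 -0.1826 0 0 0 96.2 0;-0.1734 -0.1826 0 0 0 96.2 0"}}

```text
time_s: 4.17
ee_pos: [547.3, 128.5, 118.9]
ee_rot: [-179.9, -0.0, 95.9]
force: [-0.1, -0.4, -0.1]
gripper_width: 24.1
gripper_force: 50.0
```

Request:
{"api": "send_rows", "payload": {"targets": "0 0 0 0 0 0 0"}}

```text
time_s: 4.25
ee_pos: [547.3, 128.6, 119.0]
ee_rot: [-179.9, -0.0, 96.1]
force: [-0.2, 0.0, -0.2]
gripper_width: 23.7
gripper_force: 50.0
```

Request:
{"api": "send_rows", "payload": {"targets": "0 0 0 0 0 10.28 0;0 0 0.03 0 0 10.28 0;0 0 0.06 0 0 10.28 0;0 0 0.077 0 0 10.28 0;0 0 0.077 0 0 10.28 0;0 0 0.077 0 0 10.28 0;0 0 0.077 0 0 10.28 0"}}

```text
time_s: 4.83
ee_pos: [548.7, 128.9, 43.8]
ee_rot: [179.9, -0.0, 86.1]
force: [0.7, 0.3, -0.6]
gripper_width: 23.9
gripper_force: 50.0
```

```bash
python3 - <<'E'
from mv import *
print(env.state()["ee_pos"],env.state()["ee_rot"])
a=grab("scene");b=grab("top")
A=cv2.resize(a["image"][130:240,180:380],None,fx=4,fy=4,interpolation=cv2.INTER_CUBIC)
cv2.imwrite("pics/c3.png",A)
for n,f in(("s",a),("t",b)):
    hs=cv2.cvtColor(f["image"],cv2.COLOR_BGR2HSV)
    m=((hs[...,0]>=3)&(hs[...,0]<=17)&(hs[...,1]>215)&(hs[...,2]>60)).astype(np.uint8)*255
    nn,l,s,c=cv2.connectedComponentsWithStats(m)
    for i in range(1,nn):
        if s[i,4]>25: print(n,s[i])
c=np.array([534.5,-60.9]);k=np.radians(86);u=np.array([np.cos(k),np.sin(k)]);v=np.array([u[1],-u[0]])
pt=lambda s,w,z:[*(c+s*u+w*v),z]
Q=[pt(120,12,35),pt(120,-12,35),pt(100,0,40),pt(190,0,35),pt(260,12,35),pt(260,-12,35)]
print(proj(a,Q).round(1).tolist(),proj(b,Q).round(1).tolist())
cv2.imwrite("pics/c4.png",cv2.resize(b["image"][130:260,170:330],None,fx=4,fy=4,interpolation=cv2.INTER_CUBIC))
E
```

```text
[548.6845995  128.9320453   43.83048807] [ 1.79901181e+02 -3.49760846e-02  8.60509155e+01]
s [294 174  25  13 214]
s [337 177  19   7  91]
t [226 197   9   8  61]
[[295.0, 187.2], [293.4, 179.9], [285.4, 182.5], [325.0, 181.4], [356.9, 182.9], [354.3, 175.7]] [[235.6, 197.3], [234.9, 205.7], [242.2, 201.9], [210.7, 199.5], [186.5, 193.4], [185.7, 201.8]]
```

View pics/c3.png

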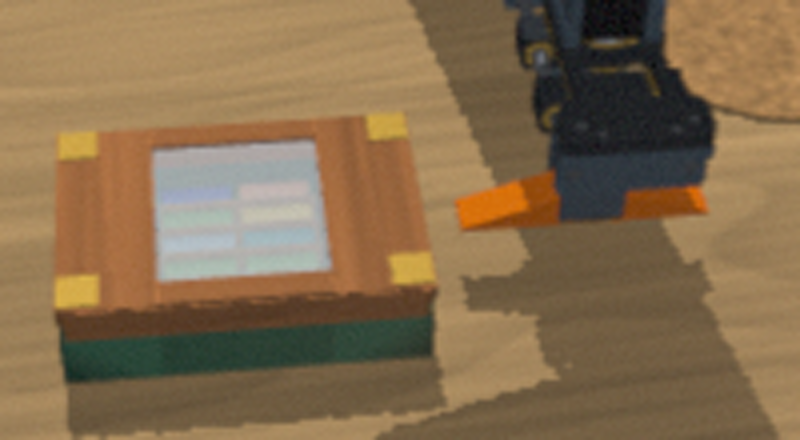

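View pics/c4.png

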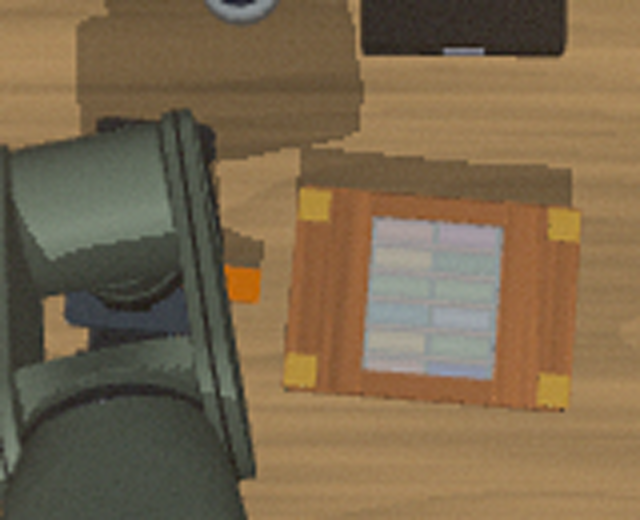

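The tip is seen at scene (295,187) and top (235,201), which matches the prediction. Now insert at the left end.

Request:
{"api": "send_rows", "payload": {"targets": "-0.012 0 0 0 0 0 0;-0.02 0 0 0 0 0 0;-0.025 0 0 0 0 0 0;-0.03 0 0 0 0 0 0;-0.034 0 0 0 0 0 0;-0.037 0 0 0 0 0 0;-0.04 0 0 0 0 0 0;-0.04 0 0 0 0 0 0"}}

```text
time_s: 5.6
ee_pos: [544.7, 89.7, 42.2]
ee_rot: [-180.0, -0.2, 85.9]
force: [0.6, 5.0, -5.6]
gripper_width: 23.9
gripper_force: 50.0
```

```bash
cat > look.py <<'E'
from mv import *
import sys,os
a=grab("scene"); s=env.state(); print("t",s["time_s"],"F",s["force"].round(1),"T",s["torque"].round(2),s["ee_pos"].round(1),s["ee_rot"].round(2))
r0=cv2.imread("pics/s0.png"); g0=cv2.cvtColor(r0,cv2.COLOR_BGR2GRAY); g=cv2.cvtColor(a["image"],cv2.COLOR_BGR2GRAY)
# lid corner patches (brass): match shift vs shut picture, subpixel by upsampling
c=np.array([534.5,-60.9]);k=np.radians(86);u=np.array([np.cos(k),np.sin(k)]);v=np.array([u[1],-u[0]])
for n,sx in(("L",1),("R",-1)):
  for w in(1,-1):
    p=np.array([*(c+sx*90*u+w*60*v),56.]); q,q2=proj(a,[p,p+[0,0,10]]); x,y=q.round().astype(int)
    U=lambda im,r:cv2.resize(im[y-r:y+r+1,x-r:x+r+1],None,fx=10,fy=10,interpolation=cv2.INTER_CUBIC)
    T=U(r0,7)[20:-20,20:-20]; m=cv2.matchTemplate(U(a["image"],13),T,cv2.TM_CCOEFF_NORMED)
    _,sc,_,loc=cv2.minMaxLoc(m); dx,dy=(loc[0]-80)/10,(loc[1]-80)/10
    print(n,"near" if w==1 else "far","shift px",dx,dy,"score",round(sc,3),"lift~mm",round(dy/((q2-q)[1]/10),2))
if len(sys.argv)>1: cv2.imwrite("pics/%s.png"%sys.argv[1],cv2.resize(a["image"][130:240,150:350],None,fx=4,fy=4,interpolation=cv2.INTER_CUBIC))
E
python3 look.py
```

```text
t 5.65 F [ 0.2  4.4 -6.1] T [ 1.09 -0.08  0.05] [544.7  89.7  42.2] [-1.7994e+02 -1.3000e-01  8.5890e+01]
L near shift px 0.0 -0.3 score 0.914 lift~mm 0.89
L far shift px 0.0 -0.1 score 0.984 lift~mm 0.3
R near shift px 0.0 0.0 score 0.997 lift~mm -0.0
R far shift px 0.0 0.0 score 0.993 lift~mm -0.0
```

Request:
{"api": "send_rows", "payload": {"targets": "-0.003 0 0 0 0 0 0;-0.005 0 0 0 0 0 0;-0.008 0 0 0 0 0 0;-0.01 0 0 0 0 0 0;-0.01 0 0 0 0 0 0"}}

```text
time_s: 6.07
ee_pos: [544.1, 80.4, 42.2]
ee_rot: [-179.9, -0.2, 85.9]
force: [1.0, 7.0, -6.7]
gripper_width: 24.0
gripper_force: 50.0
```

```bash
python3 look.py c5
```

```text
t 6.1167 F [ 0.4  7.3 -6.9] T [ 1.46 -0.06  0.03] [544.   80.4  42.2] [-179.95   -0.18   85.89]
L near shift px 0.1 -1.9 score 0.894 lift~mm 5.61
L far shift px -0.1 -1.0 score 0.977 lift~mm 2.98
R near shift px -0.3 0.0 score 0.992 lift~mm -0.0
R far shift px -0.3 -0.1 score 0.986 lift~mm 0.3
```

View pics/c5.png

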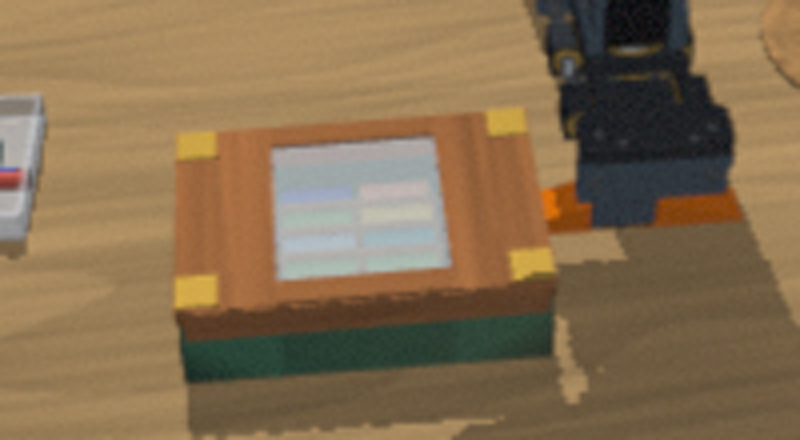

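```bash
cat > edge.py <<'E'
from mv import *
import sys
c=np.array([534.5,-60.9]);k=np.radians(86);U=np.array([np.cos(k),np.sin(k)]);V=np.array([U[1],-U[0]])
def edge(f,im,s,z=40,th=0.15):
    # rows where (R-G)/(R+G) falls from brown to green along the near face, columns around station s
    out=[]
    for ds in np.arange(-8,9,2):
        p=np.array([*(c+(s+ds)*U+70*V),z]); q,q2=proj(f,[p,p+[0,0,10]]); x=q[0]
        ys=np.arange(q[1]-10,q[1]+8,.1)
        pr=cv2.remap(im.astype(np.float32),np.full((len(ys),1),x,np.float32),ys.astype(np.float32)[:,None],cv2.INTER_LINEAR)[:,0]
        r=(pr[:,2]-pr[:,1])/(pr[:,2]+pr[:,1]+1); i=np.where((r[:-1]>th)&(r[1:]<=th))[0]
        if len(i): out.append((ys[i[-1]]-q[1])/((q2-q)[1]/10))
    return np.median(out) if out else np.nan
def lifts(f):
    r0=cv2.imread("pics/s0.png"); S=[85,60,30,0,-30,-60,-85]
    h=np.array([edge(f,f["image"],s)-edge(f,r0,s) for s in S]); ok=~np.isnan(h)
    a=np.polyfit(np.array(S)[ok],h[ok],1); print("h",h.round(1),"fit L,R",np.polyval(a,[96,-96]).round(2))
if __name__=="__main__":
    a=grab("scene");lifts(a); print("state",env.state()["ee_pos"].round(1),env.state()["force"].round(1))
E
python3 edge.py
```

```text
h [2.7 3.  2.4 1.8 0.6 0.3 0.3] fit L,R [ 3.32 -0.13]
state [544.   80.4  42.2] [ 1.1  7.1 -6.1]
```

Request:
{"api": "send_rows", "payload": {"targets": "-0.002 0 0 0 0 0 0;-0.004 0 0 0 0 0 0;-0.004 0 0 0 0 0 0;0.02 0 0 0 0 0 0;0.05 0 0 0 0 0 0;0.05 0 0 0 0 0 0;0.05 0 -0.04 0 0 0 0;0.05 0 -0.077 0 0 0 0;0.05 0 -0.077 0 0 0 0"}}

```text
time_s: 6.92
ee_pos: [552.4, 129.3, 126.9]
ee_rot: [179.2, -0.2, 86.0]
force: [1.2, -0.0, -0.6]
gripper_width: 23.9
gripper_force: 50.0
```

Request:
{"api": "send_rows", "payload": {"targets": "-0.04 0 0 0 0 0 0;-0.08 0 0 0 0 0 0;-0.12 0 0 0 0 0 0;-0.16 0 0 0 0 0 0;-0.2 0 0 0 0 0 0;-0.24 0 0 0 0 0 0;-0.28 0 0 0 0 0 0;-0.32 0 0 0 0 0 0;-0.36 0 0 0 0 0 0;-0.38 0 0 0 0 0 0;-0.38 0 0 0 0 0 0;-0.38 0 0 0 0 0 0"}}

```text
time_s: 7.92
ee_pos: [520.3, -251.6, 119.5]
ee_rot: [-179.9, -0.0, 85.8]
force: [-0.7, 0.4, -1.2]
gripper_width: 23.8
gripper_force: 50.0
```

Request:
{"api": "send_rows", "payload": {"targets": "0 0 0.03 0 0 0 0;0 0 0.06 0 0 0 0;0 0 0.077 0 0 0 0;0 0 0.077 0 0 0 0;0 0 0.077 0 0 0 0;0 0 0.077 0 0 0 0"}}

```text
time_s: 8.42
ee_pos: [522.1, -250.0, 44.1]
ee_rot: [179.9, 0.0, 86.0]
force: [0.3, 0.5, 0.7]
gripper_width: 23.9
gripper_force: 50.0
```

```bash
python3 edge.py; python3 look.py c6; python3 - <<'E'
from mv import *
b=grab("top");c=np.array([534.5,-60.9]);k=np.radians(86);u=np.array([np.cos(k),np.sin(k)]);v=np.array([u[1],-u[0]])
Q=[[*(c+s*u+w*v),35] for s in(-120,) for w in(12,-12)]; print(proj(b,Q).round(1),proj(grab("scene"),Q).round(1))
hs=cv2.cvtColor(b["image"],cv2.COLOR_BGR2HSV);m=((hs[...,0]>=3)&(hs[...,0]<=17)&(hs[...,1]>215)&(hs[...,2]>60)).astype(np.uint8)
n,l,s,_=cv2.connectedComponentsWithStats(m);print(s[(s[:,4]>20)])
E
```

```text
h [3.3 3.6 3.  2.7 1.5 0.6 0.3] fit L,R [4.13 0.18]
state [ 522.4 -250.3   44.5] [ 0.  -0.8 -0.3]
t 8.5167 F [-0.3 -1.1 -0.4] T [-0.06  0.08 -0.  ] [ 522.4 -250.4   44.6] [1.7982e+02 7.0000e-02 8.6020e+01]
L near shift px -0.3 -1.2 score 0.925 lift~mm 3.54
L far shift px -0.3 -1.3 score 0.919 lift~mm 3.88
R near shift px 8.0 -5.5 score 0.694 lift~mm 16.23
R far shift px -0.3 0.0 score 0.988 lift~mm -0.0
[[319.7 204. ]
 [319.2 212.4]] [[186.1 194.8]
 [186.3 187.2]]
[[     0      0    512    384 196492]
 [   320    204     18      9    116]]
```

View pics/c6.png

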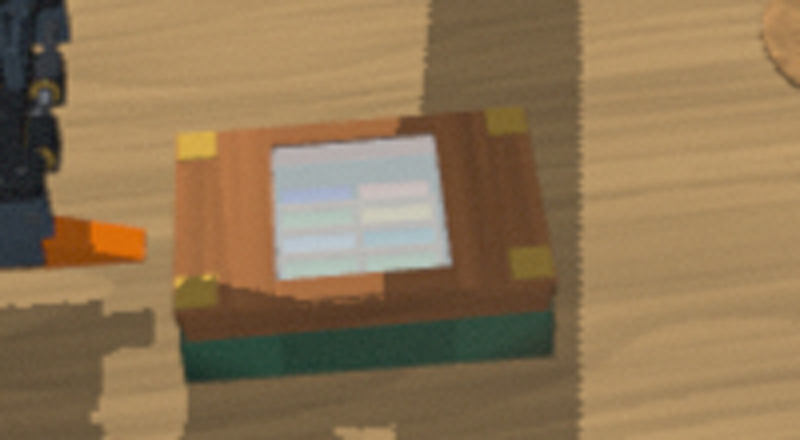

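Scene (186,190) shows the right-hand tip lined up with the right seam, and the left end has risen about 4 mm. Inserting on the right.

Request:
{"api": "send_rows", "payload": {"targets": "0.012 0 0 0 0 0 0;0.02 0 0 0 0 0 0;0.025 0 0 0 0 0 0;0.03 0 0 0 0 0 0;0.034 0 0 0 0 0 0;0.038 0 0 0 0 0 0;0.042 0 0 0 0 0 0;0.046 0 0 0 0 0 0;0.05 0 0 0 0 0 0;0.053 0 0 0 0 0 0;0.053 0 0 0 0 0 0"}}

```text
time_s: 9.53
ee_pos: [524.7, -198.9, 42.2]
ee_rot: [-180.0, 0.2, 86.1]
force: [-0.2, -6.2, -6.9]
gripper_width: 23.7
gripper_force: 50.0
```

```bash
python3 edge.py; python3 look.py
```

```text
h [3.6 4.8 4.8 5.1 4.8 5.1 5.1] fit L,R [4.19 5.39]
state [ 524.7 -198.8   42.2] [ 0.5 -5.7 -7.1]
t 9.6333 F [ 0.4 -5.7 -7.3] T [-1.33  0.04 -0.04] [ 524.7 -198.9   42.2] [-1.7998e+02  1.6000e-01  8.6050e+01]
L near shift px -0.2 -1.3 score 0.914 lift~mm 3.84
L far shift px -0.1 -1.3 score 0.903 lift~mm 3.88
R near shift px 1.0 -2.0 score 0.717 lift~mm 5.9
R far shift px -0.2 -1.5 score 0.974 lift~mm 4.47
```

Request:
{"api": "send_rows", "payload": {"targets": "0.003 0 0 0 0 0 0;0.006 0 0 0 0 0 0;0.009 0 0 0 0 0 0;0.011 0 0 0 0 0 0;0.011 0 0 0 0 0 0;-0.02 0 0 0 0 0 0;-0.053 0 0 0 0 0 0;-0.053 0 0 0 0 0 0;-0.053 0 -0.04 0 0 0 0;-0.053 0 -0.077 0 0 0 0;-0.053 0 -0.077 0 0 0 0"}}

```text
time_s: 10.55
ee_pos: [525.3, -252.2, 126.8]
ee_rot: [179.3, 0.3, 85.9]
force: [1.2, -1.1, 0.1]
gripper_width: 23.6
gripper_force: 50.0
```

Request:
{"api": "send_rows", "payload": {"targets": "0.04 0 0 0 0 0 0;0.08 0 0 0 0 0 0;0.12 0 0 0 0 0 0;0.16 0 0 0 0 0 0;0.2 0 0 0 0 0 0;0.24 0 0 0 0 0 0;0.28 0 0 0 0 0 0;0.32 0 0 0 0 0 0;0.36 0 0 0 0 0 0;0.38 0 0 0 0 0 0;0.38 0 0 0 0 0 0;0.38 0 0 0 0 0 0"}}

```text
time_s: 11.55
ee_pos: [547.3, 130.0, 119.5]
ee_rot: [-180.0, 0.0, 86.1]
force: [-0.8, 0.0, -1.2]
gripper_width: 23.8
gripper_force: 50.0
```

```bash
python3 edge.py; python3 look.py
```

```text
h [3.9 5.7 5.7 6.3 6.3 7.5 8.8] fit L,R [4.14 8.54]
state [547.3 128.8 119.6] [-0.1 -0.4 -1.1]
t 11.65 F [-0.   0.2 -0.1] T [-0.02  0.04 -0.  ] [547.4 128.1 119.6] [-1.7996e+02  3.0000e-02  8.5960e+01]
L near shift px -2.3 -1.2 score 0.673 lift~mm 3.54
L far shift px 0.1 -1.5 score 0.951 lift~mm 4.47
R near shift px -0.2 -2.9 score 0.982 lift~mm 8.56
R far shift px -0.2 -2.7 score 0.974 lift~mm 8.04
```

Request:
{"api": "send_rows", "payload": {"targets": "0 0 0.03 0 0 0 0;0 0 0.06 0 0 0 0;0 0 0.077 0 0 0 0;0 0 0.077 0 0 0 0;0 0 0.077 0 0 0 0;-0.015 0 0.077 0 0 0 0;-0.025 0 0.077 0 0 0 0;-0.035 0 0.077 0 0 0 0;-0.045 0 0.077 0 0 0 0;-0.052 0 0.077 0 0 0 0;-0.06 0 0.077 0 0 0 0;-0.06 0 0.077 0 0 0 0"}}

```text
time_s: 12.65
ee_pos: [543.1, 68.1, 42.5]
ee_rot: [-180.0, -0.0, 85.9]
force: [1.2, 0.6, -7.1]
gripper_width: 23.9
gripper_force: 50.0
```

```bash
python3 edge.py; python3 look.py c7
```

```text
h [6.6 8.1 8.1 8.5 8.5 8.8 8.8] fit L,R [7.27 9.12]
state [543.1  68.1  42.5] [ 0.8 -1.2 -7.6]
t 12.75 F [-0.  -1.  -6.8] T [-0.   -0.05  0.02] [543.1  68.1  42.5] [-1.7994e+02  3.0000e-02  8.5950e+01]
L near shift px -1.2 -4.0 score 0.786 lift~mm 11.8
L far shift px -0.4 -2.5 score 0.928 lift~mm 7.45
R near shift px -0.4 -2.9 score 0.976 lift~mm 8.56
R far shift px -0.4 -2.7 score 0.978 lift~mm 8.04
```

View pics/c7.png

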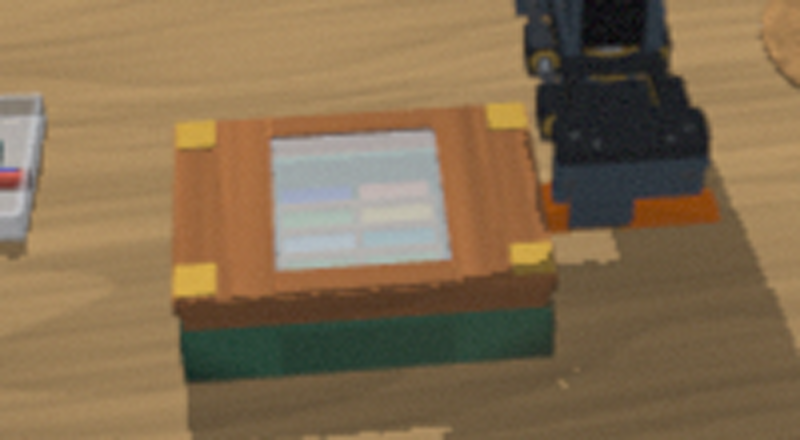

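The left end is at about 7.5 mm and the right at about 8.5 mm. Next I'll push in a bit further and raise slightly.

Request:
{"api": "send_rows", "payload": {"targets": "-0.002 0 -0.001 0 0 0 0;-0.004 0 -0.002 0 0 0 0;-0.005 0 -0.003 0 0 0 0;-0.005 0 -0.003 0 0 0 0;-0.005 0 -0.003 0 0 0 0"}}

```text
time_s: 13.17
ee_pos: [543.1, 65.5, 46.0]
ee_rot: [-180.0, -0.2, 85.9]
force: [0.4, 6.2, -6.2]
gripper_width: 23.8
gripper_force: 50.0
```

```bash
python3 edge.py; python3 look.py
```

```text
h [11.5 11.5 10.   9.7  9.4  9.1  8.8] fit L,R [11.57  8.35]
state [543.2  65.5  46. ] [ 0.6  6.7 -6.4]
t 13.2667 F [ 0.2  6.3 -6. ] T [1.27 0.01 0.  ] [543.1  65.5  46. ] [-1.7998e+02 -1.5000e-01  8.5920e+01]
L near shift px 8.0 -4.7 score 0.672 lift~mm 13.87
L far shift px -1.4 -3.8 score 0.824 lift~mm 11.33
R near shift px -0.6 -2.9 score 0.978 lift~mm 8.56
R far shift px -0.7 -2.8 score 0.981 lift~mm 8.34
```

Request:
{"api": "send_rows", "payload": {"targets": "0.015 0 0.001 0 0 0 0;0.04 0 0.001 0 0 0 0;0.065 0 0 0 0 0 0;0.065 0 0 0 0 0 0;0.065 0 -0.04 0 0 0 0;0.065 0 -0.074 0 0 0 0;0.065 0 -0.074 0 0 0 0"}}

```text
time_s: 13.85
ee_pos: [552.5, 129.4, 127.3]
ee_rot: [179.2, -0.2, 86.0]
force: [2.2, 0.3, -0.2]
gripper_width: 23.9
gripper_force: 50.0
```

Request:
{"api": "send_rows", "payload": {"targets": "-0.04 0 0 0 0 0 0;-0.08 0 0 0 0 0 0;-0.12 0 0 0 0 0 0;-0.16 0 0 0 0 0 0;-0.2 0 0 0 0 0 0;-0.24 0 0 0 0 0 0;-0.28 0 0 0 0 0 0;-0.32 0 0 0 0 0 0;-0.36 0 0 0 0 0 0;-0.38 0 0 0 0 0 0;-0.38 0 0 0 0 0 0;-0.38 0 0 0 0 0 0"}}

```text
time_s: 14.85
ee_pos: [520.6, -251.7, 120.0]
ee_rot: [180.0, 0.0, 85.8]
force: [-0.1, -0.3, 0.3]
gripper_width: 23.9
gripper_force: 50.0
```

Request:
{"api": "send_rows", "payload": {"targets": "0 0 0.03 0 0 0 0;0 0 0.06 0 0 0 0;0 0 0.077 0 0 0 0;0 0 0.077 0 0 0 0;0 0 0.077 0 0 0 0;0.015 0 0.077 0 0 0 0;0.025 0 0.077 0 0 0 0;0.035 0 0.077 0 0 0 0;0.045 0 0.077 0 0 0 0;0.052 0 0.077 0 0 0 0;0.058 0 0.077 0 0 0 0;0.058 0 0.077 0 0 0 0"}}

```text
time_s: 15.85
ee_pos: [525.2, -191.5, 42.9]
ee_rot: [-180.0, 0.0, 86.1]
force: [0.3, 0.1, -1.4]
gripper_width: 23.8
gripper_force: 50.0
```

```bash
python3 edge.py; python3 look.py
```

```text
h [11.5 11.2 10.  10.   9.4  9.1  9.1] fit L,R [11.43  8.57]
state [ 525.2 -191.8   42.9] [-0.4  0.8 -0.9]
t 15.95 F [-0.8 -0.9 -0.4] T [-0.08  0.02  0.04] [ 525.2 -192.1   42.9] [-1.7999e+02 -2.0000e-02  8.5990e+01]
L near shift px -0.4 -3.7 score 0.921 lift~mm 10.92
L far shift px -0.3 -3.7 score 0.89 lift~mm 11.03
R near shift px -8.0 -3.1 score 0.618 lift~mm 9.15
R far shift px 0.5 -2.9 score 0.894 lift~mm 8.63
```

Request:
{"api": "send_rows", "payload": {"targets": "0.003 0 0 0 0 0 0;0.005 0 -0.001 0 0 0 0;0.007 0 -0.002 0 0 0 0;0.007 0 -0.0028 0 0 0 0;0.007 0 -0.0028 0 0 0 0;0.007 0 -0.0028 0 0 0 0"}}

```text
time_s: 16.45
ee_pos: [525.4, -187.2, 45.1]
ee_rot: [-180.0, 0.1, 86.0]
force: [-0.7, -5.9, -6.4]
gripper_width: 23.8
gripper_force: 50.0
```

```bash
python3 edge.py; python3 look.py
```

```text
h [11.5 12.1 10.  10.6 10.3 11.8 12.1] fit L,R [10.99 11.34]
state [ 525.4 -187.2   45.1] [-0.8 -6.3 -7. ]
t 16.55 F [-0.7 -6.1 -6.2] T [-1.28  0.12 -0.03] [ 525.4 -187.2   45.1] [-1.7998e+02  1.4000e-01  8.6000e+01]
L near shift px -0.3 -3.7 score 0.92 lift~mm 10.92
L far shift px -0.3 -3.6 score 0.878 lift~mm 10.73
R near shift px -8.0 -2.9 score 0.573 lift~mm 8.56
R far shift px 2.5 -4.0 score 0.726 lift~mm 11.91
```

Request:
{"api": "send_rows", "payload": {"targets": "-0.015 0 0.001 0 0 0 0;-0.04 0 0.001 0 0 0 0;-0.065 0 0 0 0 0 0;-0.065 0 0 0 0 0 0;-0.065 0 -0.04 0 0 0 0;-0.065 0 -0.0742 0 0 0 0;-0.065 0 -0.0742 0 0 0 0;-0.065 0 -0.0742 0 0 0 0"}}

```text
time_s: 17.22
ee_pos: [522.4, -250.7, 122.1]
ee_rot: [179.7, 0.1, 85.9]
force: [-0.7, 0.8, -1.4]
gripper_width: 24.1
gripper_force: 50.0
```

```bash
python3 look.py; python3 edge.py; python3 - <<'E'
from mv import *
c=np.array([534.5,-60.9]);a=np.radians(86);u=np.array([np.cos(a),np.sin(a)])
P=lambda s,z:(*(c+s*u).round(2),z,86.)
mv(P(-190,120),P(190,120),(375.5,307,120,176))
mv(P(190,120),(375.5,307,120,176))
E
```

```text
t 17.2667 F [-1.3  1.3 -0.5] T [-0.03  0.07  0.01] [ 521.1 -250.   120.3] [ 1.7995e+02 -1.0000e-02  8.5960e+01]
L near shift px -0.2 -3.8 score 0.912 lift~mm 11.21
L far shift px -0.2 -3.7 score 0.884 lift~mm 11.03
R near shift px 1.4 -3.6 score 0.675 lift~mm 10.62
R far shift px -0.7 -3.9 score 0.977 lift~mm 11.61
h [11.5 11.8 10.  10.6 10.3 12.1 11.8] fit L,R [10.91 11.34]
state [ 520.4 -249.7  119.2] [ 0.8 -0.  -1. ]
(np.float64(547.75), np.float64(128.64), 120, 86.0) -> [0.38, -0.0, -0.0] turn z -0.0
(375.5, 307, 120, 176) -> [0.5459, -0.1843, -0.0] turn z -90.0
(375.5, 307, 120, 176) -> [0.1659, -0.1843, -0.0] turn z -90.0
```

Request:
{"api": "send_rows", "payload": {"targets": "0.04 0 0 0 0 0 0;0.08 0 0 0 0 0 0;0.12 0 0 0 0 0 0;0.16 0 0 0 0 0 0;0.2 0 0 0 0 0 0;0.24 0 0 0 0 0 0;0.28 0 0 0 0 0 0;0.32 0 0 0 0 0 0;0.36 0 0 0 0 0 0;0.38 0 0 0 0 0 0;0.38 0 0 0 0 0 0"}}

```text
time_s: 18.23
ee_pos: [546.7, 132.9, 118.0]
ee_rot: [-179.8, -0.1, 86.2]
force: [0.2, -0.6, -0.5]
gripper_width: 23.8
gripper_force: 50.0
```

Request:
{"api": "send_rows", "payload": {"targets": "0.1659 -0.1843 0 0 0 -90 0;0.1659 -0.1843 0 0 0 -90 0;0.1659 -0.1843 0 0 0 -90 0;0.1659 -0.1843 0 0 0 -90 0;0.1659 -0.1843 0 0 0 -90 0;0.1659 -0.1843 0 0 0 -90 0;0.1659 -0.1843 0 0 0 -90 0;0.1659 -0.1843 0 0 0 -90 0;0.1659 -0.1843 0 0 0 -90 0;0.1659 -0.1843 0 0 0 -90 0;0.1659 -0.1843 0 0 0 -90 0;0.1659 -0.1843 0 0 0 -90 0"}}

```text
time_s: 19.23
ee_pos: [374.8, 305.8, 118.6]
ee_rot: [-179.8, -0.1, 172.2]
force: [-0.0, -0.1, -1.2]
gripper_width: 23.7
gripper_force: 50.0
```

Request:
{"api": "send_rows", "payload": {"targets": "0 0 0.03 0 0 0 0;0 0 0.06 0 0 0 0;0 0 0.09 0 0 0 0;0 0 0.1 0 0 0 0;0 0 0.104 0 0 0 0;0 0 0.107 0 0 0 0;0 0 0.107 0 0 0 0;0 0 0.107 0 0 0 0"}}

```text
time_s: 19.9
ee_pos: [376.1, 307.2, 13.4]
ee_rot: [179.9, 0.1, 171.9]
force: [0.8, -0.6, -0.1]
gripper_width: 24.2
gripper_force: 50.0
```

Request:
{"api": "send_rows", "payload": {"targets": "0 0 0.0008 0 0 0 0;0 0 0.0008 0 0 0 0;0 0 0.0008 0 0 0 0;0 0 0.0008 0 0 0 20;0 0 0.0008 0 0 0 30;0 0 0.0008 0 0 0 60;0 0 0.0008 0 0 0 100;0 0 0.0008 0 0 0 100;0 0 0.0008 0 0 0 100;0 0 0.0008 0 0 0 100"}}

```text
time_s: 20.73
ee_pos: [375.6, 307.1, 12.1]
ee_rot: [180.0, -0.0, 171.9]
force: [-0.2, -0.4, 0.2]
gripper_width: 57.4
gripper_force: 0.0
```

Request:
{"api": "send_rows", "payload": {"targets": "0 0 0 0 0 0 100;0 0 0 0 0 0 100;0 0 0 0 0 0 100;0 0 -0.02 0 0 0 100;0 0 -0.05 0 0 0 100;0 0 -0.09 0 0 0 100;0 0 -0.13 0 0 0 100;0 0 -0.17 0 0 0 100;0 0 -0.2 0 0 0 100;0 0 -0.2 0 0 0 100"}}

```text
time_s: 21.57
ee_pos: [378.5, 309.4, 218.9]
ee_rot: [179.4, 0.5, 171.9]
force: [0.6, 0.8, -0.4]
gripper_width: 90.8
gripper_force: 0.0
```

```bash
python3 edge.py; python3 look.py; python3 - <<'E'
from mv import *
a=grab("scene");b=grab("top")
A=a["image"][100:310,80:420]; cv2.imwrite("pics/f1.png",cv2.resize(A,None,fx=2.3,fy=2.3,interpolation=cv2.INTER_CUBIC))
r0=cv2.imread("pics/t0.png");
E
```

```text
h [11.5 12.1  9.7 10.9 10.  12.1 11.8] fit L,R [10.98 11.27]
state [377.2 308.4 215.7] [-1.  -0.3 -0.8]
t 21.6667 F [ 0.5 -0.7  0.2] T [-0.02  0.03  0.01] [376.  307.4 213.3] [1.7988e+02 1.2000e-01 1.7192e+02]
L near shift px -0.1 -2.7 score 0.771 lift~mm 7.97
L far shift px -5.1 -8.0 score 0.428 lift~mm 23.86
R near shift px -0.7 -4.0 score 0.981 lift~mm 11.8
R far shift px -0.7 -3.9 score 0.978 lift~mm 11.61
```

View pics/f1.png

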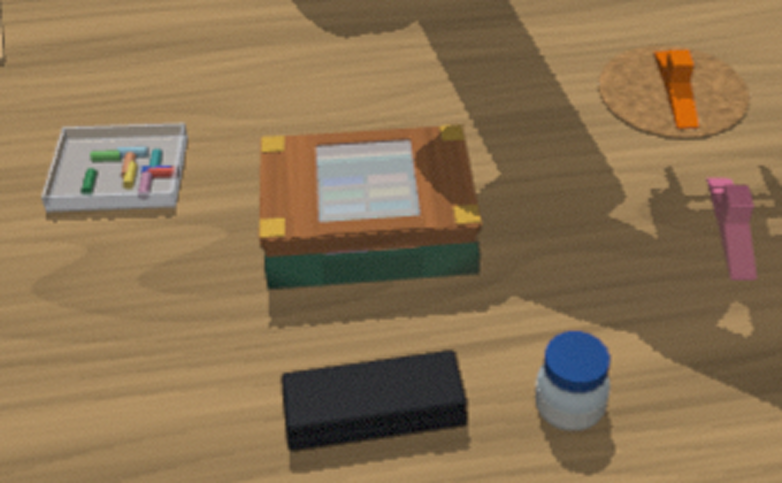

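The picture shows the wedge lying flat on the mat at (680,90). The lid is raised and level, and the other things are where they were.

Request:
{"api": "send_rows", "payload": {"targets": "0 0 0 0 0 0 100;0 0 0 0 0 0 100;0 0 0 0 0 0 100;0 0 0 0 0 0 100"}}

```text
time_s: 22.1
ee_pos: [375.4, 307.0, 211.4]
ee_rot: [-179.9, -0.1, 171.9]
force: [0.2, 0.3, -0.4]
gripper_width: 91.4
gripper_force: 0.0
```

```bash
python3 -c "
from workcell import env
print(env.job_done())"
```

```text
the job is handed in; nothing more can be done
None
```

The job is handed in at 22 s, verdict not shown: by camera both lid ends rose about 11–12 mm from where they started and are level within about 1 mm, the gap between ends stayed around 5 mm at most, and the wedge lies flat in the middle of the cork mat.

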